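# Tip the rinsed cast balls out of the mesh basket into the tub

### The arm

A 7-joint arm with a two-finger parallel gripper is mounted at the origin on the work surface. World frame = base frame: x ahead of the robot, y to its left, z up, the work surface at z = 0. Lengths are in m, angles in rad, forces in N, time in s.
With the tool pointing down it reaches from about 0.425 to 0.925 m from the base axis. Payload 6.8 kg.
Tool frame: the origin (TCP) lies between the finger pads; the fingertips stand r.tcp_to_tips ahead of it and the grasp point (between the pads) lies 3 mm ahead of it (r.tcp_to_tips is the distance from the TCP to the fingertips, in m); z points along the fingers, y is the line along which they close (so a half turn about z gives the same grasp; the last joint's range is limited). The gripper opens to 85 mm and grips with 20 to 120 N. Pads are 22 mm wide; open, the fingers measure 114 mm over their backs; the gripper's body (76 mm by 85 mm) begins 54 mm behind the grasp point. The pads swing forward as they close: fully open they stand 13 mm farther back than shut.
Start: joints at [-1.425, 0.477, 0.022, 1.555, -0.011, 1.109, -0.083], TCP at [0.169, 0.653, 0.253] pointing down, gripper open.
Joint ranges: [-2.96, 2.96], [-0.34, 2.1], [-1.41, 1.46], [0.24, 2.44], [-1.37, 4.51], [0.17, 1.92], [-2.96, 2.96]. Speed limits (rad/s): [2.39, 2.39, 3.14, 3.14, 3.14, 3.14, 3.14].

### API

Orientations are given as a rotation vector (axis times angle).
In Python, from bench import r gives the robot as it stands. The module is installed in compiled form; this text tells all that it offers.
- The arm moves only by the tool step_arm, never from a script. Its argument "moves" is a list of rows, each an object of numbers: "rx", "ry", "rz": the turn, a rotation vector about the tool's x, y, z in degrees; "dx", "dy", "dz": the shift along the tool's x, y, z in mm; "gripper": the opening, from -1 (shut) to 1 (fully open). In form: [{"rx": .., "ry": .., "rz": .., "dx": .., "dy": .., "dz": .., "gripper": ..}, ...]. A call has 1 to 20 rows; each row shifts and turns the commanded pose from where the row before left it, along the tool's axes as they then stand; what a row does not reach is not made up. A row lasts 1/8 s, in which the tool goes at most 62.5 mm and 10.7 degrees, less where a joint would pass 70% of its speed; a pose out of reach is approached as far as the arm can. A call is refused whole if a number of a shift passes 62.5 or a number of a turn 10.7, either way. A call with a gripper value outside its range is refused whole. The fingers move at their own pace and stop on an object; "grip_force" is the grip in N (left out, the last holds). Time passes only in rows, so rows that do not move let the fingers close. It gives the time, the measured TCP pose, the force, the opening and the grip force at its end, in the units of the state.
- r.get_obs(): the state, without advancing time (a new reading comes with each control period).
- r.grab_frame(name): name is "scene" or "top"; returns the picture (420x560x3 uint8, blue, green, red); there is no depth.
- r.camera_info(name): a dict with "mtx" (3x3 intrinsics, pixels), "rvec" (rotation vector, rad) and "tvec" (3), from world to camera coordinates, as OpenCV has them. Camera axes: x right, y down, z forward; pixel columns grow to the right and rows downward; lengths in m; the calibration is good to about 2 mm. A picture is of the moment at which its call begins. camera_info takes no time and is no camera call.
- r.hand_in(): hands the job in; it is judged then, once.
The state is a dict: "clock": time; "joints": joint angles; "qvel": joint speeds; "tau": joint torques, N m; "tcp_pos": TCP position; "orientation": TCP orientation; "contact_force": force on the tool from outside, world axes, zero at the start; "moment": the same for the moment, N m; "grip_width": finger opening in m; "gripper_force": force on a finger pad.
Only numpy, scipy, OpenCV 4.12 (cv2) and the standard library are available. Lean on these libraries where they do the work, as an engineer would, in place of code of your own. Each camera call takes 0.05 s, during which the arm holds its last target. There are 200 camera calls.

### The job

Lift the lid off the square tub and lay it flat, handle up, on the cork mat. Then take the mesh rinse basket by its handle and, holding the spout low over the open tub, tilt it so that all three cast balls roll out through the spout into the tub, without turning the basket over. Finally stand the empty basket upright and centred on the round drip stand again; leave the other things on the desk undisturbed.

Things in the scene. Friction and masses are not known exactly. Their poses are not given: they have to be found in the camera images.
- basket: Oblong open steel mesh basket, 138 x 100 mm (x, y), walls 60 mm high, floor 6 mm thick, about 0.3 kg. Origin: centre of its underside; x points to the spout (in the notched end wall), z up. It starts on the drip stand with three balls in it, spout towards the robot to within 70 degrees. The balls stay in while it is level and roll out only when it is tilted, spout down, well over 24 degrees.
- basket_bar (a point): Middle of the basket's grip bar, on its centre line 133 mm above its underside. The bar is 70 mm long (basket y), 16 mm thick (x), 22 mm high, part of a rigid arch across the basket along y, posts at y = +-51 mm, top 144 mm above the underside.
- spout_lip (a point): Middle of the spout's outer edge, 101 mm in x from the basket's centre, 22 mm above its underside. The spout is an 84 mm wide tongue with 26 mm cheeks that starts at the floor's edge, 66 mm from the centre, and rises outwards at 24 degrees. A slow tilt to about 40 degrees empties the basket within 2 s; a quick one throws the balls.
- tub: White plastic square tub, fixed, 170 x 170 mm outside, 80 mm high, walls and floor 5 mm, open once the lid is off. Origin: centre of its underside; x, y along its sides.
- lid: White lid of the tub: plate 172 x 172 x 5 mm; below it a plug 150 x 150 x 6 mm lies loosely (5 mm play each side) in the tub's mouth. Origin: centre of the plug's underside, 74 mm above the desk at the start; z up. On top a solid upright handle bar, 70 mm long (y), 16 mm thick (x), from 11 to 41 mm above the origin. About 0.15 kg.
- lid_bar (a point): Middle of the lid's handle bar, 28 mm above the lid's origin.
- mat: Square cork mat, fixed, 180 x 180 x 5 mm, empty at the start. Origin: centre of its underside.
- stand: Round grey drip stand, fixed, 172 mm diameter; its raised middle, 140 mm diameter, on which the basket stands, is 25 mm above the desk. Origin: centre of its underside. Stand, tub and mat swap places from start to start.
- ball0_center (a point): Centre of one of the three dark grey cast balls, 40 mm diameter, 40 g.
- ball1_center (a point): Centre of one of the three dark grey cast balls, 40 mm diameter, 40 g.
- ball2_center (a point): Centre of one of the three dark grey cast balls, 40 mm diameter, 40 g.
- cup_a: Bystander: white mixing cup, 72 mm wide, 85 mm high, light. Origin: centre of the underside.
- cup_b: Bystander: another such cup.
- resin: Bystander: grey resin bottle, 64 mm diameter, 140 mm high. Origin: centre of the underside.
- jar: Bystander: amber jar, 72 mm diameter, 100 mm high. Origin: centre of the underside. Cups, bottle and jar swap places from start to start.
- ring_mould: Bystander: pale ring mould lying flat, 110 mm diameter, 24 mm high.
- knife: Bystander: spatula lying flat, 200 mm long. (Fixed equipment along the desk's back, x above 0.74, and sides, |y| above 0.57, is up to 230 mm high.)

How it is judged:
On the way, in this order (a step that is already met when the one before it is completed fails the run):
1. the lid lies flat on the cork mat, let go (horizontal distance between lid and mat below 0.04 m and height (world z) of lid below 0.012 m and angle between lid's own z axis and vertical below 0.1 rad and contact force between the fingers and lid below 0.1 N), for 0.2 s.
2. the basket is tilted more than 20 degrees with its spout over the tub, less than 100 mm above the rim (angle between basket's own z axis and vertical above 0.35 rad and height (world z) of spout_lip below 0.18 m and x of spout_lip in the frame of tub between -0.085 and 0.085 m and y of spout_lip in the frame of tub between -0.085 and 0.085 m), for 0.2 s.
At the end, for the whole second after the job is handed in: All three balls are inside the tub; the lid lies flat (within 6 degrees), handle up, on the mat, its centre within 40 mm of the mat's; the basket stands upright (within 5 degrees) and at rest on the drip stand, its centre within 30 mm of the stand's (all of step 1 and x of ball0_center in the frame of tub between -0.08 and 0.08 m and y of ball0_center in the frame of tub between -0.08 and 0.08 m and z of each of ball0_center, ball1_center, ball2_center in the frame of tub below 0.078 m and linear speed of each of ball0, ball1, ball2 below 0.3 m/s and x of ball1_center in the frame of tub between -0.08 and 0.08 m and y of ball1_center in the frame of tub between -0.08 and 0.08 m and x of ball2_center in the frame of tub between -0.08 and 0.08 m and y of ball2_center in the frame of tub between -0.08 and 0.08 m and horizontal distance between basket and stand below 0.03 m and angle between basket's own z axis and vertical below 0.08 rad and height (world z) of basket between 0.018 and 0.032 m and linear speed of basket below 0.03 m/s); the robot touches nothing.
It fails at once if the basket is turned over (tilted more than 70 degrees) (angle between basket's own z axis and vertical above 1.22 rad).
It fails at once if a bystander is shoved more than 30 mm (distance of any of cup_a, cup_b, resin, jar, ring_mould, knife from where it was at the start of the episode above 0.03 m).
It also fails if it takes over 67 s, if anything falls off the work surface, if the arm or the gripper's body presses on something with over 40 N, if the wrist force passes 120 N, or if a joint passes its speed limit or range.

## Working session

There is one attempt and no reset: what is moved stays moved. The work goes in short steps, Python scripts to look and compute and a tool call to move; the robot and the scene stay as the last step left them, time stands still between calls to the robot, and variables do not carry over. Pictures are saved under pics/ and viewed, at most 10 in all, crops included, and the job is handed in when it is done.

Besides the shell and the picture viewer there is one more tool, called after "Request:" as name([rows], argument=value, ...), one row to a line, values as JSON. step_arm: Moves the arm, as the interface text tells. Its arguments: {"type":"object","properties":{"moves":{"type":"array","items":{"type":"object","properties":{"rx":{"type":"number"},"ry":{"type":"number"},"rz":{"type":"number"},"dx":{"type":"number"},"dy":{"type":"number"},"dz":{"type":"number"},"gripper":{"type":"number"}}}},"grip_force":{"type":"number"}},"required":["moves"]}

```bash
mkdir -p pics; cat > h.py <<'E'
import numpy as np, cv2
from bench import r
def cam(n):
    c=r.camera_info(n); R=cv2.Rodrigues(np.array(c["rvec"],float))[0]
    return np.array(c["mtx"],float),R,np.array(c["tvec"],float).ravel()
def ray(n,u,v,z):
    K,R,t=cam(n); C=-R.T@t; d=R.T@np.linalg.solve(K,[u,v,1.]); return C+d*(z-C[2])/d[2]
def proj(n,p):
    K,R,t=cam(n); q=K@(R@np.array(p,float)+t); return q[:2]/q[2]
def tool():
    o=r.get_obs(); return np.array(o["tcp_pos"]),cv2.Rodrigues(np.array(o["orientation"],float))[0]
def delta(target):  # world target -> tool-axes mm
    p,R=tool(); return np.round(R.T@(np.array(target)-p)*1000,1)
E
python3 - <<'E'
from h import *
for n in("scene","top"):
    cv2.imwrite(f"pics/{n}0.png",r.grab_frame(n)); K,R,t=cam(n); print(n,K[0,0],-R.T@t)
o=r.get_obs(); print(o,r.tcp_to_tips); print(tool()[1].round(3))
E
```

```text
scene 504.0562919081261 [1.076283   0.91593826 1.02605106]
top 525.265112315864 [ 0.28471754 -0.01116262  1.53010363]
{'clock': 0.1, 'joints': array([-1.42509511,  0.47772687,  0.02235008,  1.55634332, -0.01146644,
        1.1092732 , -0.08306721]), 'qvel': array([ 0.00101126, -0.00287197, -0.00085868, -0.00267253, -0.00020404,
        0.00097766, -0.00040719]), 'tau': array([ 3.93676164e-03, -5.97754884e+01,  1.61349714e+00, -2.81954545e+01,
        1.28018169e-02,  5.06602402e-03,  2.51227596e-05]), 'tcp_pos': array([0.16938108, 0.65290112, 0.25242064]), 'orientation': array([-3.97498342e-01, -3.11628800e+00,  2.54710282e-03]), 'contact_force': array([0.14883812, 0.21954505, 0.44912923]), 'moment': array([-0.00476254,  0.00134689,  0.00073575]), 'gripper_force': 0.0, 'grip_width': 0.0855220439210984} 0.022
[[-0.968  0.251 -0.   ]
 [ 0.251  0.968 -0.002]
 [-0.    -0.002 -1.   ]]
```

View pics/top0.png

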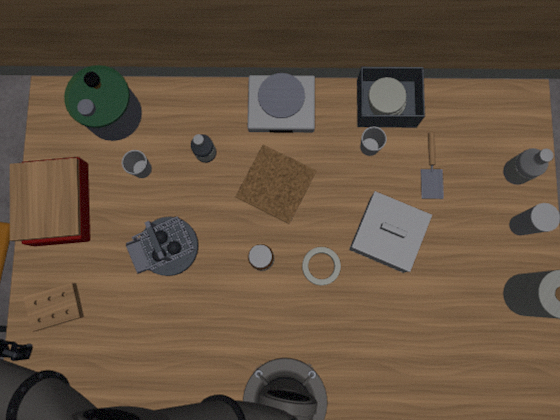

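View pics/scene0.png

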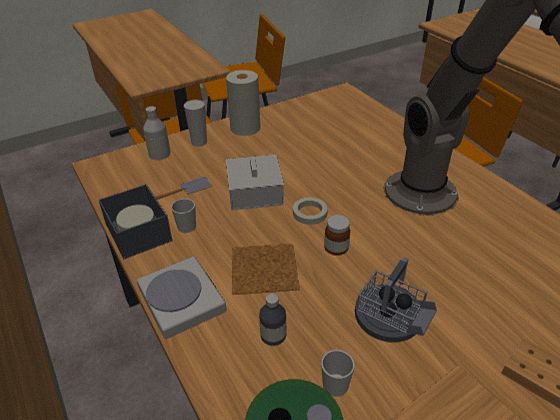

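The top view (up = +x, left = +y) shows the lidded tub at (391,231) and the mat at (276,184). The stand with the basket is at about (165,245), its spout pointing down-left at (140,258). The jar at (260,257) and the ring at (321,266) lie between the stand and the tub.

```bash
python3 - <<'E'
from h import *
im=cv2.imread("pics/top0.png"); sc=cv2.imread("pics/scene0.png")
def big(mask,box):
    x0,y0,x1,y1=box; m=np.zeros_like(mask); m[y0:y1,x0:x1]=mask[y0:y1,x0:x1]
    m=cv2.morphologyEx(m,cv2.MORPH_OPEN,np.ones((3,3)))
    m=cv2.morphologyEx(m,cv2.MORPH_CLOSE,np.ones((7,7)))
    c=max(cv2.findContours(m,0,1)[0],key=cv2.contourArea); return c
hsv=cv2.cvtColor(im,cv2.COLOR_BGR2HSV)
white=((hsv[...,1]<40)&(hsv[...,2]>110)).astype(np.uint8)
def rect(c,z,name):
    b=cv2.boxPoints(cv2.minAreaRect(c)); w=np.array([ray("top",u,v,z) for u,v in b])
    e=w[1]-w[0]; print(name,"c",w.mean(0).round(4),"sides",np.linalg.norm(e).round(4),np.linalg.norm(w[2]-w[1]).round(4),"ang",np.degrees(np.arctan2(e[1],e[0])).round(1),b.round(1).tolist())
rect(big(white,(340,180,440,280)),0.085,"lid")
print("mat px",hsv[184,276],hsv[170,270],"desk",hsv[184,340],hsv[225,220])
bl=cv2.GaussianBlur(hsv,(5,5),0)
mat=(bl[...,2]<115).astype(np.uint8)&(bl[...,1]>60).astype(np.uint8)
print("matV",bl[150:220:10,276,2],bl[150:220:10,335,2])
rect(big(mat,(228,138,325,230)),0.005,"mat")
for n,uv in(("bar lid",(393,230)),): print(n,ray("top",*uv,0.115))
grey=((hsv[...,1]<60)).astype(np.uint8)
c=big(grey,(120,205,210,285)); hull=c[:,0,:].astype(float)
rr=np.array([ray("top",u,v,0.0) for u,v in hull[hull[:,0]>168]])
A=np.c_[2*rr[:,:2],np.ones(len(rr))]; s=np.linalg.lstsq(A,(rr[:,:2]**2).sum(1),rcond=None)[0]
print("stand fit z0",s[:2],np.sqrt(s[2]+s[0]**2+s[1]**2))
a=cv2.resize(im[200:290,115:215],(400,360),interpolation=2); b=cv2.resize(sc[250:340,345:445],(400,360),interpolation=2)
cv2.imwrite("pics/crop.png",np.hstack([a,b]))
E
```

```text
lid c [ 0.4698 -0.2933  0.085 ] sides 0.1727 0.1741 ang -22.6 [[351.3999938964844, 247.3000030517578], [374.5, 190.6999969482422], [433.0, 214.60000610351562], [409.8999938964844, 271.20001220703125]]
mat px [ 16 124 107] [ 16 113 102] desk [ 16 105 122] [ 16 104 133]
matV [124  97 101 108 103  96 101] [119 129 122 129 121 128 117]
mat c [0.6175 0.0348 0.005 ] sides 0.1885 0.1902 ang -25.6 [[232.8000030517578, 196.89999389648438], [261.3999938964844, 141.6999969482422], [317.3999938964844, 170.6999969482422], [288.8999938964844, 225.89999389648438]]
bar lid [ 0.46772986 -0.28968313  0.115     ]
stand fit z0 [0.42969723 0.34635555] 0.08549111485458552
```

View pics/crop.png

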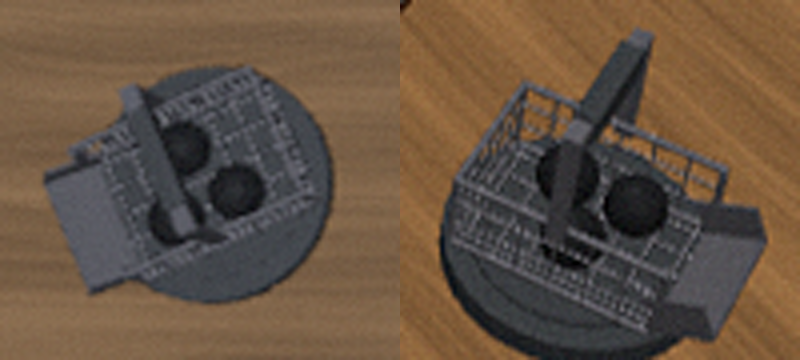

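The crop shows the grip bar running from px (148,222) to (160,255) in the top view and the spout lip at about (132,259). The lid, mat and stand sizes match what's given. I'm moving towards the lid now.

Request:
step_arm([
  {"dx": -30,"dy": -18},
  {"dx": -48,"dy": -30},
  {"dx": -48,"dy": -30},
  {"dx": -48,"dy": -30},
  {"dx": -48,"dy": -30},
  {"dx": -48,"dy": -30},
  {"dx": -48,"dy": -30},
  {"dx": -48,"dy": -30},
  {"dx": -48,"dy": -30},
  {"dx": -48,"dy": -30},
  {"dx": -48,"dy": -30},
  {"dy": -56,"dz": 5},
  {"dy": -56,"dz": 5},
  {"dy": -56,"dz": 5},
  {"dy": -56,"dz": 5},
  {"dy": -56,"dz": 5},
  {"dy": -56,"dz": 5},
  {"dy": -56,"dz": 5},
  {"dy": -56,"dz": 5},
  {"dy": -50,"dz": 5},
])

```text
invalid input at $.moves[0]: expected keys rx, ry, rz, dx, dy, dz, gripper
```

Request:
step_arm([
  {"rz": 10},
  {"rz": 10},
  {"rz": 10},
  {"rz": 10},
  {"rz": 10},
  {"rz": 10},
  {"rz": 10},
  {"rz": 10},
  {"rz": 9},
  {"rz": 9},
])

```text
invalid input at $.moves[0]: expected keys rx, ry, rz, dx, dy, dz, gripper
```

```bash
python3 - <<'E'
from h import *
o=r.get_obs();print(o["clock"],o["joints"].round(2),o["tcp_pos"]);p,R=tool();print(R.round(3),np.degrees(np.arctan2(R[1,1],R[0,1])))
print("lid",delta([.469,-.2915,.20]))
# bar: handle highest-contrast, basket bar by two views
def tri(a,b):
    A=[];B=[]
    for n,uv in(("top",a),("scene",b)):
        K,Rr,t=cam(n);P=K@np.c_[Rr,t]
        for i in(0,1): q=uv[i]*P[2]-P[i];A.append(q[:3]);B.append(-q[3])
    return np.linalg.lstsq(np.array(A),np.array(B),rcond=None)[0]
e1=tri((148.3,222),(405,258.7));e2=tri((160.5,254),(389.5,282));print("bar ends",e1,e2,(e1+e2)/2)
for a in((148.3,222),(160.5,254),(154.5,238)):print(ray("top",*a,.169))
print("lip",ray("top",126.2,244.5,.06),ray("top",138,273,.06))
E
```

```text
0.1 [-1.43  0.48  0.02  1.56 -0.01  1.11 -0.08] [0.16938108 0.65290112 0.25242064]
[[-0.968  0.251 -0.   ]
 [ 0.251  0.968 -0.002]
 [-0.    -0.002 -1.   ]] 75.4617662565459
lid [-527.1 -838.9   53.9]
bar ends [0.45361366 0.35813299 0.2275946 ] [0.40815746 0.33251925 0.0985223 ] [0.43088556 0.34532612 0.16305845]
[0.47523085 0.36115018 0.169     ]
[0.39169349 0.32479655 0.169     ]
[0.4332472  0.34261696 0.169     ]
lip [0.42592601 0.44983598 0.06      ] [0.34663486 0.41190544 0.06      ]
```

Request:
step_arm([
  {"dx": -30,"dy": -18,"dz": 0,"rx": 0,"ry": 0,"rz": 0,"gripper": 1},
  {"dx": -48,"dy": -30,"dz": 0,"rx": 0,"ry": 0,"rz": 0,"gripper": 1},
  {"dx": -48,"dy": -30,"dz": 0,"rx": 0,"ry": 0,"rz": 0,"gripper": 1},
  {"dx": -48,"dy": -30,"dz": 0,"rx": 0,"ry": 0,"rz": 0,"gripper": 1},
  {"dx": -48,"dy": -30,"dz": 0,"rx": 0,"ry": 0,"rz": 0,"gripper": 1},
  {"dx": -48,"dy": -30,"dz": 0,"rx": 0,"ry": 0,"rz": 0,"gripper": 1},
  {"dx": -48,"dy": -30,"dz": 0,"rx": 0,"ry": 0,"rz": 0,"gripper": 1},
  {"dx": -48,"dy": -30,"dz": 0,"rx": 0,"ry": 0,"rz": 0,"gripper": 1},
  {"dx": -48,"dy": -30,"dz": 0,"rx": 0,"ry": 0,"rz": 0,"gripper": 1},
  {"dx": -48,"dy": -30,"dz": 0,"rx": 0,"ry": 0,"rz": 0,"gripper": 1},
  {"dx": -48,"dy": -30,"dz": 0,"rx": 0,"ry": 0,"rz": 0,"gripper": 1},
  {"dx": 0,"dy": -56,"dz": 5,"rx": 0,"ry": 0,"rz": 0,"gripper": 1},
  {"dx": 0,"dy": -56,"dz": 5,"rx": 0,"ry": 0,"rz": 0,"gripper": 1},
  {"dx": 0,"dy": -56,"dz": 5,"rx": 0,"ry": 0,"rz": 0,"gripper": 1},
  {"dx": 0,"dy": -56,"dz": 5,"rx": 0,"ry": 0,"rz": 0,"gripper": 1},
  {"dx": 0,"dy": -56,"dz": 5,"rx": 0,"ry": 0,"rz": 0,"gripper": 1},
  {"dx": 0,"dy": -56,"dz": 5,"rx": 0,"ry": 0,"rz": 0,"gripper": 1},
  {"dx": 0,"dy": -56,"dz": 5,"rx": 0,"ry": 0,"rz": 0,"gripper": 1},
  {"dx": 0,"dy": -56,"dz": 5,"rx": 0,"ry": 0,"rz": 0,"gripper": 1},
  {"dx": 0,"dy": -50,"dz": 5,"rx": 0,"ry": 0,"rz": 0,"gripper": 1},
])

```text
clock: 2.6
tcp_pos: [0.4573, -0.2663, 0.208]
orientation: [-0.398, -3.116, 0.0]
contact_force: [0.4, -0.4, 0.0]
grip_width: 0.0859
gripper_force: 0.0
```

Request:
step_arm([
  {"dx": 0,"dy": 0,"dz": 0,"rx": 0,"ry": 0,"rz": 10,"gripper": 1},
  {"dx": 0,"dy": 0,"dz": 0,"rx": 0,"ry": 0,"rz": 10,"gripper": 1},
  {"dx": 0,"dy": 0,"dz": 0,"rx": 0,"ry": 0,"rz": 10,"gripper": 1},
  {"dx": 0,"dy": 0,"dz": 0,"rx": 0,"ry": 0,"rz": 10,"gripper": 1},
  {"dx": 0,"dy": 0,"dz": 0,"rx": 0,"ry": 0,"rz": 10,"gripper": 1},
  {"dx": 0,"dy": 0,"dz": 0,"rx": 0,"ry": 0,"rz": 10,"gripper": 1},
  {"dx": 0,"dy": 0,"dz": 0,"rx": 0,"ry": 0,"rz": 10,"gripper": 1},
  {"dx": 0,"dy": 0,"dz": 0,"rx": 0,"ry": 0,"rz": 10,"gripper": 1},
  {"dx": 0,"dy": 0,"dz": 0,"rx": 0,"ry": 0,"rz": 9,"gripper": 1},
  {"dx": 0,"dy": 0,"dz": 0,"rx": 0,"ry": 0,"rz": 9,"gripper": 1},
  {"dx": 0,"dy": 0,"dz": 0,"rx": 0,"ry": 0,"rz": 0,"gripper": 1},
])

```text
clock: 3.98
tcp_pos: [0.4581, -0.2642, 0.208]
orientation: [-2.611, -1.746, 0.001]
contact_force: [0.7, 1.1, 0.4]
grip_width: 0.0854
gripper_force: 0.0
```

```bash
cat > st.py <<'E'
import sys
from h import *
o=r.get_obs();print(o["clock"],o["joints"].round(2),o["tcp_pos"].round(4),o["grip_width"].round(4),o["contact_force"].round(1));p,R=tool();print(R.round(3).tolist(),"yang",np.degrees(np.arctan2(R[1,1],R[0,1])).round(1))
if len(sys.argv)>3: print("delta",delta([float(a) for a in sys.argv[1:4]]))
E
python3 st.py .469 -.2915 .112
```

```text
Traceback (most recent call last):
  File "st.py", line 3, in <module>
    o=r.get_obs();print(o["clock"],o["joints"].round(2),o["tcp_pos"].round(4),o["grip_width"].round(4),o["contact_force"].round(1));p,R=tool();print(R.round(3).tolist(),"yang",np.degrees(np.arctan2(R[1,1],R[0,1])).round(1))
                                                                              ^^^^^^^^^^^^^^^^^^^^^
AttributeError: 'float' object has no attribute 'round'
```

```bash
sed -i 's/o\["grip_width"\].round(4)/round(o["grip_width"],4)/' st.py
python3 st.py .469 -.2915 .112
```

```text
3.975 [-0.24  0.37  0.81  1.99 -0.34  0.92  0.35] [ 0.4581 -0.2642  0.208 ] 0.0854 [0.7 1.1 0.4]
[[0.382, 0.924, -0.001], [0.924, -0.382, -0.0], [-0.0, -0.001, -1.0]] yang -22.4
delta [-21.   20.5  96. ]
```

Request:
step_arm([
  {"dx": -21,"dy": 20,"dz": 10,"rx": 0,"ry": 0,"rz": 0,"gripper": 1},
  {"dx": 0,"dy": 0,"dz": 30,"rx": 0,"ry": 0,"rz": 0,"gripper": 1},
  {"dx": 0,"dy": 0,"dz": 30,"rx": 0,"ry": 0,"rz": 0,"gripper": 1},
  {"dx": 0,"dy": 0,"dz": 16,"rx": 0,"ry": 0,"rz": 0,"gripper": 1},
  {"dx": 0,"dy": 0,"dz": 8,"rx": 0,"ry": 0,"rz": 0,"gripper": 1},
  {"dx": 0,"dy": 0,"dz": 0,"rx": 0,"ry": 0,"rz": 0,"gripper": 1},
  {"dx": 0,"dy": 0,"dz": 0,"rx": 0,"ry": 0,"rz": 0,"gripper": -1},
  {"dx": 0,"dy": 0,"dz": 0,"rx": 0,"ry": 0,"rz": 0,"gripper": -1},
  {"dx": 0,"dy": 0,"dz": 0,"rx": 0,"ry": 0,"rz": 0,"gripper": -1},
  {"dx": 0,"dy": 0,"dz": 0,"rx": 0,"ry": 0,"rz": 0,"gripper": -1},
  {"dx": 0,"dy": 0,"dz": 0,"rx": 0,"ry": 0,"rz": 0,"gripper": -1},
  {"dx": 0,"dy": 0,"dz": 0,"rx": 0,"ry": 0,"rz": 0,"gripper": -1},
], grip_force=60)

```text
clock: 5.48
tcp_pos: [0.4689, -0.2917, 0.1147]
orientation: [2.613, 1.744, 0.001]
contact_force: [-0.8, 0.5, 5.4]
grip_width: 0.0147
gripper_force: 59.5
```

```bash
python3 st.py .617 .035 .25
```

```text
5.475 [-0.08  0.55  0.69  2.   -0.5   0.76  0.51] [ 0.4689 -0.2917  0.1147] 0.0147 [-0.8  0.5  5.4]
[[0.383, 0.924, 0.001], [0.924, -0.383, 0.0], [0.0, 0.001, -1.0]] yang -22.5
delta [ 358.6   11.6 -135.2]
```

Request:
step_arm([
  {"dx": 0,"dy": 0,"dz": -10,"rx": 0,"ry": 0,"rz": 0,"gripper": -1},
  {"dx": 0,"dy": 0,"dz": -30,"rx": 0,"ry": 0,"rz": 0,"gripper": -1},
  {"dx": 0,"dy": 0,"dz": -40,"rx": 0,"ry": 0,"rz": 0,"gripper": -1},
  {"dx": 10,"dy": 0,"dz": -40,"rx": 0,"ry": 0,"rz": 0,"gripper": -1},
  {"dx": 30,"dy": 1,"dz": -15,"rx": 0,"ry": 0,"rz": 0,"gripper": -1},
  {"dx": 40,"dy": 2,"dz": 0,"rx": 0,"ry": 0,"rz": 0,"gripper": -1},
  {"dx": 40,"dy": 2,"dz": 0,"rx": 0,"ry": 0,"rz": 0,"gripper": -1},
  {"dx": 40,"dy": 2,"dz": 0,"rx": 0,"ry": 0,"rz": 0,"gripper": -1},
  {"dx": 40,"dy": 2,"dz": 0,"rx": 0,"ry": 0,"rz": 0,"gripper": -1},
  {"dx": 40,"dy": 2,"dz": 0,"rx": 0,"ry": 0,"rz": 0,"gripper": -1},
  {"dx": 40,"dy": 1,"dz": 0,"rx": 0,"ry": 0,"rz": 0,"gripper": -1},
  {"dx": 40,"dy": 0,"dz": 0,"rx": 0,"ry": 0,"rz": 0,"gripper": -1},
  {"dx": 29,"dy": 0,"dz": 0,"rx": 0,"ry": 0,"rz": 0,"gripper": -1},
  {"dx": 10,"dy": 0,"dz": 0,"rx": 0,"ry": 0,"rz": 0,"gripper": -1},
  {"dx": 0,"dy": 0,"dz": 0,"rx": 0,"ry": 0,"rz": 0,"gripper": -1},
])

```text
clock: 7.35
tcp_pos: [0.6171, 0.0351, 0.2492]
orientation: [2.612, 1.745, -0.001]
contact_force: [0.4, -0.8, -1.3]
grip_width: 0.0152
gripper_force: 58.8
```

```bash
python3 st.py .617 .035 .048; python3 -c "
from h import *
cv2.imwrite('pics/t1.png',r.grab_frame('top'))"
```

```text
7.35 [-0.71  0.47  0.76  1.74 -0.36  1.08 -0.22] [0.6171 0.0351 0.2492] 0.0152 [ 0.4 -0.8 -1.3]
[[0.383, 0.924, -0.001], [0.924, -0.383, -0.001], [-0.001, -0.0, -1.0]] yang -22.5
delta [1.000e-01 0.000e+00 2.012e+02]
```

View pics/t1.png

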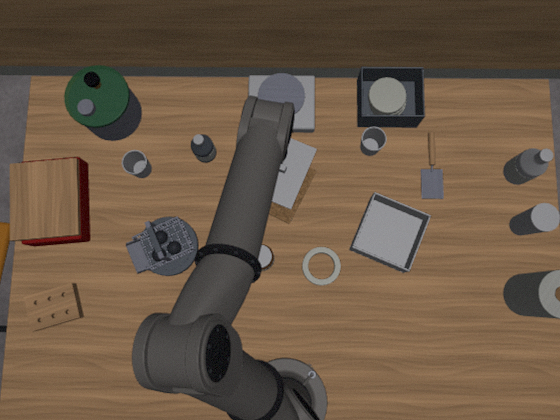

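The lid is in the gripper over the mat at (290,170), and the tub at (391,232) is open. I'm lowering it now.

Request:
step_arm([
  {"dx": 0,"dy": 0,"dz": 15,"rx": 0,"ry": 0,"rz": 0,"gripper": -1},
  {"dx": 0,"dy": 0,"dz": 40,"rx": 0,"ry": 0,"rz": 0,"gripper": -1},
  {"dx": 0,"dy": 0,"dz": 40,"rx": 0,"ry": 0,"rz": 0,"gripper": -1},
  {"dx": 0,"dy": 0,"dz": 40,"rx": 0,"ry": 0,"rz": 0,"gripper": -1},
  {"dx": 0,"dy": 0,"dz": 30,"rx": 0,"ry": 0,"rz": 0,"gripper": -1},
  {"dx": 0,"dy": 0,"dz": 20,"rx": 0,"ry": 0,"rz": 0,"gripper": -1},
  {"dx": 0,"dy": 0,"dz": 10,"rx": 0,"ry": 0,"rz": 0,"gripper": -1},
  {"dx": 0,"dy": 0,"dz": 6,"rx": 0,"ry": 0,"rz": 0,"gripper": -1},
  {"dx": 0,"dy": 0,"dz": 0,"rx": 0,"ry": 0,"rz": 0,"gripper": -1},
  {"dx": 0,"dy": 0,"dz": 0,"rx": 0,"ry": 0,"rz": 0,"gripper": -1},
])

```text
clock: 8.65
tcp_pos: [0.618, 0.0354, 0.0491]
orientation: [2.612, 1.744, 0.002]
contact_force: [-0.4, 0.1, -0.9]
grip_width: 0.0147
gripper_force: 58.8
```

Request:
step_arm([
  {"dx": 0,"dy": 0,"dz": 0,"rx": 0,"ry": 0,"rz": 0,"gripper": 0},
  {"dx": 0,"dy": 0,"dz": -2,"rx": 0,"ry": 0,"rz": 0,"gripper": 1},
  {"dx": 0,"dy": 0,"dz": 0,"rx": 0,"ry": 0,"rz": 0,"gripper": 1},
  {"dx": 0,"dy": 0,"dz": 0,"rx": 0,"ry": 0,"rz": 0,"gripper": 1},
  {"dx": 0,"dy": 0,"dz": 0,"rx": 0,"ry": 0,"rz": 0,"gripper": 1},
  {"dx": 0,"dy": 0,"dz": -15,"rx": 0,"ry": 0,"rz": 0,"gripper": 1},
  {"dx": 0,"dy": 0,"dz": -50,"rx": 0,"ry": 0,"rz": 0,"gripper": 1},
  {"dx": 0,"dy": 0,"dz": -60,"rx": 0,"ry": 0,"rz": 0,"gripper": 1},
  {"dx": 0,"dy": 0,"dz": -60,"rx": 0,"ry": 0,"rz": 0,"gripper": 1},
  {"dx": 0,"dy": 0,"dz": -50,"rx": 0,"ry": 0,"rz": 0,"gripper": 1},
])

```text
clock: 9.9
tcp_pos: [0.6175, 0.0349, 0.2889]
orientation: [2.613, 1.743, 0.003]
contact_force: [0.7, 0.9, -0.1]
grip_width: 0.0857
gripper_force: 0.0
```

```bash
python3 st.py .432 .343 .28
```

```text
9.9 [-0.73  0.44  0.79  1.7  -0.34  1.15 -0.24] [0.6175 0.0349 0.2889] 0.0857 [ 0.7  0.9 -0.1]
[[0.384, 0.923, 0.002], [0.923, -0.384, 0.001], [0.001, 0.002, -1.0]] yang -22.6
delta [ 213.2 -289.6    8.6]
```

Request:
step_arm([
  {"dx": 24,"dy": -32,"dz": 0,"rx": 0,"ry": 0,"rz": 0,"gripper": 1},
  {"dx": 27,"dy": -37,"dz": 0,"rx": 0,"ry": 0,"rz": 0,"gripper": 1},
  {"dx": 27,"dy": -37,"dz": 0,"rx": 0,"ry": 0,"rz": 0,"gripper": 1},
  {"dx": 27,"dy": -37,"dz": 0,"rx": 0,"ry": 0,"rz": 0,"gripper": 1},
  {"dx": 27,"dy": -37,"dz": 0,"rx": 0,"ry": 0,"rz": 0,"gripper": 1},
  {"dx": 27,"dy": -37,"dz": 0,"rx": 0,"ry": 0,"rz": 0,"gripper": 1},
  {"dx": 27,"dy": -37,"dz": 0,"rx": 0,"ry": 0,"rz": 0,"gripper": 1},
  {"dx": 27,"dy": -36,"dz": 0,"rx": 0,"ry": 0,"rz": 0,"gripper": 1},
  {"dx": 0,"dy": 0,"dz": 0,"rx": 0,"ry": 0,"rz": 10,"gripper": 1},
  {"dx": 0,"dy": 0,"dz": 0,"rx": 0,"ry": 0,"rz": 10,"gripper": 1},
  {"dx": 0,"dy": 0,"dz": 0,"rx": 0,"ry": 0,"rz": 10,"gripper": 1},
  {"dx": 0,"dy": 0,"dz": 0,"rx": 0,"ry": 0,"rz": 10,"gripper": 1},
  {"dx": 0,"dy": 0,"dz": 0,"rx": 0,"ry": 0,"rz": 4,"gripper": 1},
  {"dx": 0,"dy": 0,"dz": 0,"rx": 0,"ry": 0,"rz": 0,"gripper": 1},
])

```text
clock: 11.65
tcp_pos: [0.4313, 0.343, 0.2859]
orientation: [-3.076, -0.639, -0.001]
contact_force: [0.1, -0.2, 0.0]
grip_width: 0.0853
gripper_force: 0.0
```

```bash
python3 st.py .432 .343 .161; python3 -c "
from h import *
im=r.grab_frame('scene')
cv2.imwrite('pics/s1.png',im); t=r.grab_frame('top'); cv2.imwrite('pics/t2.png',t)
a=cv2.resize(im[200:350,290:490],(500,375),interpolation=2); b=cv2.resize(t[120:270,200:320],(300,375),interpolation=2)
cv2.imwrite('pics/c2.png',np.hstack([a,b]))"
```

```text
11.65 [-1.51  0.33  0.92  1.86 -0.3   1.09 -1.64] [0.4313 0.343  0.2859] 0.0853 [ 0.1 -0.2  0. ]
[[0.917, 0.398, 0.0], [0.398, -0.917, 0.001], [0.0, -0.0, -1.0]] yang -66.5
delta [  0.6   0.4 124.9]
```

View pics/c2.png

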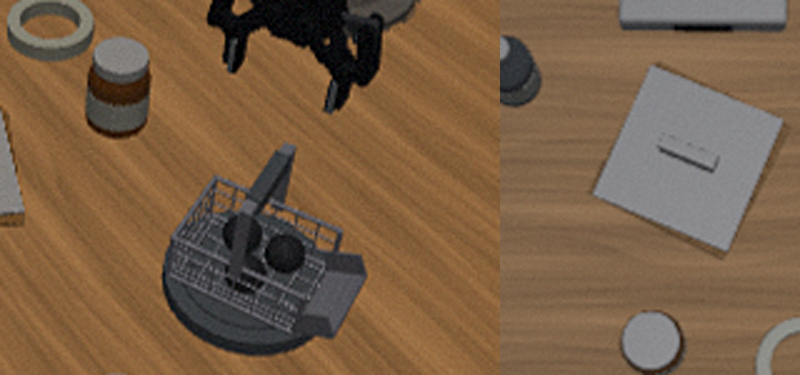

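The lid lies flat and centred on the mat, and the open fingers straddle the basket bar. I'm descending to grasp it.

Request:
step_arm([
  {"dx": 0,"dy": 0,"dz": 30,"rx": 0,"ry": 0,"rz": 0,"gripper": 1},
  {"dx": 0,"dy": 0,"dz": 35,"rx": 0,"ry": 0,"rz": 0,"gripper": 1},
  {"dx": 0,"dy": 0,"dz": 30,"rx": 0,"ry": 0,"rz": 0,"gripper": 1},
  {"dx": 0,"dy": 0,"dz": 20,"rx": 0,"ry": 0,"rz": 0,"gripper": 1},
  {"dx": 0,"dy": 0,"dz": 10,"rx": 0,"ry": 0,"rz": 0,"gripper": 1},
  {"dx": 0,"dy": 0,"dz": 0,"rx": 0,"ry": 0,"rz": 0,"gripper": 1},
  {"dx": 0,"dy": 0,"dz": 0,"rx": 0,"ry": 0,"rz": 0,"gripper": 0},
  {"dx": 0,"dy": 0,"dz": 0,"rx": 0,"ry": 0,"rz": 0,"gripper": -0.4},
  {"dx": 0,"dy": 0,"dz": 0,"rx": 0,"ry": 0,"rz": 0,"gripper": -0.55},
  {"dx": 0,"dy": 0,"dz": 0,"rx": 0,"ry": 0,"rz": 0,"gripper": -1},
  {"dx": 0,"dy": 0,"dz": 0,"rx": 0,"ry": 0,"rz": 0,"gripper": -1},
  {"dx": 0,"dy": 0,"dz": 0,"rx": 0,"ry": 0,"rz": 0,"gripper": -1},
  {"dx": 0,"dy": 0,"dz": 0,"rx": 0,"ry": 0,"rz": 0,"gripper": -1},
], grip_force=90)

```text
clock: 13.38
tcp_pos: [0.4311, 0.3436, 0.1603]
orientation: [-3.076, -0.639, 0.0]
contact_force: [-1.4, 2.1, 0.6]
grip_width: 0.0149
gripper_force: 88.0
```

```bash
python3 st.py
```

```text
13.375 [-1.39  0.49  0.8   1.98 -0.47  0.86 -1.5 ] [0.4311 0.3436 0.1603] 0.0149 [-1.4  2.1  0.6]
[[0.917, 0.398, -0.0], [0.398, -0.917, 0.0], [-0.0, -0.0, -1.0]] yang -66.5
```

Request:
step_arm([
  {"dx": 0,"dy": 0,"dz": -5,"rx": 0,"ry": 0,"rz": 0,"gripper": -1},
  {"dx": 0,"dy": 0,"dz": -15,"rx": 0,"ry": 0,"rz": 0,"gripper": -1},
  {"dx": 0,"dy": 0,"dz": -25,"rx": 0,"ry": 0,"rz": 0,"gripper": -1},
  {"dx": 0,"dy": 0,"dz": -30,"rx": 0,"ry": 0,"rz": 0,"gripper": -1},
  {"dx": 0,"dy": 0,"dz": -30,"rx": 0,"ry": 0,"rz": 0,"gripper": -1},
  {"dx": 0,"dy": 5,"dz": -25,"rx": 0,"ry": 0,"rz": 0,"gripper": -1},
  {"dx": 0,"dy": 12,"dz": -10,"rx": 0,"ry": 0,"rz": 0,"gripper": -1},
  {"dx": -1,"dy": 20,"dz": 0,"rx": 0,"ry": 0,"rz": 0,"gripper": -1},
  {"dx": -1,"dy": 28,"dz": 0,"rx": 0,"ry": 0,"rz": 0,"gripper": -1},
  {"dx": -1,"dy": 35,"dz": 0,"rx": 0,"ry": 0,"rz": 0,"gripper": -1},
  {"dx": -1,"dy": 38,"dz": 0,"rx": 0,"ry": 0,"rz": 0,"gripper": -1},
  {"dx": -1,"dy": 38,"dz": 0,"rx": 0,"ry": 0,"rz": 0,"gripper": -1},
  {"dx": -1,"dy": 38,"dz": 0,"rx": 0,"ry": 0,"rz": 0,"gripper": -1},
  {"dx": -1,"dy": 38,"dz": 0,"rx": 0,"ry": 0,"rz": 0,"gripper": -1},
  {"dx": -1,"dy": 35,"dz": 0,"rx": 0,"ry": 0,"rz": 0,"gripper": -1},
  {"dx": -1,"dy": 28,"dz": 0,"rx": 0,"ry": 0,"rz": 0,"gripper": -1},
  {"dx": -1,"dy": 20,"dz": 0,"rx": 0,"ry": 0,"rz": 0,"gripper": -1},
  {"dx": 0,"dy": 10,"dz": 0,"rx": 0,"ry": 0,"rz": 0,"gripper": -1},
  {"dx": 0,"dy": 4,"dz": 0,"rx": 0,"ry": 0,"rz": 0,"gripper": -1},
  {"dx": 0,"dy": 0,"dz": 0,"rx": 0,"ry": 0,"rz": 0,"gripper": -1},
])

```text
clock: 15.88
tcp_pos: [0.5607, 0.0194, 0.2999]
orientation: [-3.076, -0.639, 0.001]
contact_force: [0.6, -0.4, -2.8]
grip_width: 0.0146
gripper_force: 87.6
```

```bash
python3 st.py .452 -.335 .30
```

```text
15.875 [-0.9   0.36  0.98  1.82 -0.33  1.14 -0.97] [0.5607 0.0194 0.2999] 0.0146 [ 0.6 -0.4 -2.8]
[[0.917, 0.398, -0.001], [0.398, -0.917, 0.0], [-0.001, -0.0, -1.0]] yang -66.5
delta [-240.9  281.8   -0. ]
```

Request:
step_arm([
  {"dx": -7,"dy": 8,"dz": 0,"rx": 0,"ry": 0,"rz": 0,"gripper": -1},
  {"dx": -17,"dy": 20,"dz": 0,"rx": 0,"ry": 0,"rz": 0,"gripper": -1},
  {"dx": -24,"dy": 28,"dz": 0,"rx": 0,"ry": 0,"rz": 0,"gripper": -1},
  {"dx": -24,"dy": 28,"dz": 0,"rx": 0,"ry": 0,"rz": 0,"gripper": -1},
  {"dx": -24,"dy": 28,"dz": 0,"rx": 0,"ry": 0,"rz": 0,"gripper": -1},
  {"dx": -24,"dy": 28,"dz": 0,"rx": 0,"ry": 0,"rz": 0,"gripper": -1},
  {"dx": -24,"dy": 28,"dz": 0,"rx": 0,"ry": 0,"rz": 0,"gripper": -1},
  {"dx": -24,"dy": 28,"dz": 0,"rx": 0,"ry": 0,"rz": 0,"gripper": -1},
  {"dx": -24,"dy": 28,"dz": 0,"rx": 0,"ry": 0,"rz": 0,"gripper": -1},
  {"dx": -24,"dy": 28,"dz": 0,"rx": 0,"ry": 0,"rz": 0,"gripper": -1},
  {"dx": -17,"dy": 20,"dz": 0,"rx": 0,"ry": 0,"rz": 0,"gripper": -1},
  {"dx": -7,"dy": 8,"dz": 0,"rx": 0,"ry": 0,"rz": 0,"gripper": -1},
  {"dx": 0,"dy": 0,"dz": 0,"rx": 0,"ry": 0,"rz": 3,"gripper": -1},
  {"dx": 0,"dy": 0,"dz": 0,"rx": 0,"ry": 0,"rz": 7,"gripper": -1},
  {"dx": 0,"dy": 0,"dz": 0,"rx": 0,"ry": 0,"rz": 9,"gripper": -1},
  {"dx": 0,"dy": 0,"dz": 0,"rx": 0,"ry": 0,"rz": 9,"gripper": -1},
  {"dx": 0,"dy": 0,"dz": 0,"rx": 0,"ry": 0,"rz": 9,"gripper": -1},
  {"dx": 0,"dy": 0,"dz": 0,"rx": 0,"ry": 0,"rz": 7,"gripper": -1},
  {"dx": 0,"dy": 0,"dz": 0,"rx": 0,"ry": 0,"rz": 3,"gripper": -1},
  {"dx": 0,"dy": 0,"dz": 0,"rx": 0,"ry": 0,"rz": 0,"gripper": -1},
])

```text
clock: 18.38
tcp_pos: [0.4521, -0.3328, 0.3001]
orientation: [-3.076, 0.639, 0.001]
contact_force: [-0.3, -0.8, -2.9]
grip_width: 0.0146
gripper_force: 87.7
```

```bash
python3 st.py .452 -.335 .26; python3 -c "
from h import *
t=r.grab_frame('top'); s=r.grab_frame('scene')
a=cv2.resize(t[140:300,320:480],(400,400),interpolation=2); b=cv2.resize(s[100:260,170:330],(400,400),interpolation=2)
cv2.imwrite('pics/c3.png',np.hstack([a,b]))"
```

```text
18.375 [-0.36  0.48  1.23  1.83 -0.49  1.19 -0.96] [ 0.4521 -0.3328  0.3001] 0.0146 [-0.3 -0.8 -2.9]
[[0.917, -0.398, -0.0], [-0.398, -0.917, 0.0], [-0.0, -0.0, -1.0]] yang -113.5
delta [ 0.8  2.1 40.1]
```

View pics/c3.png

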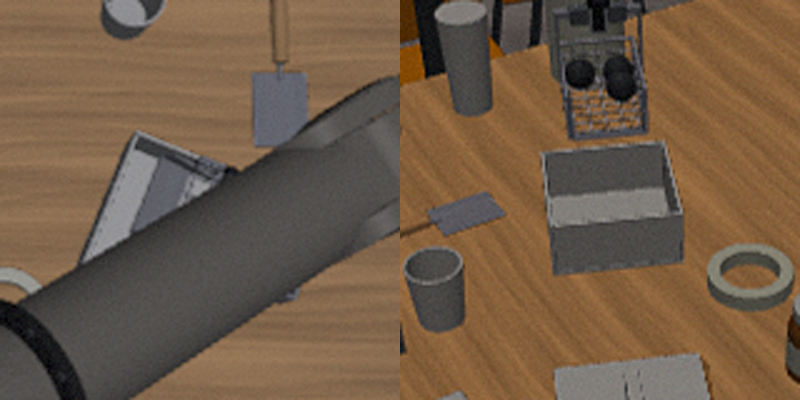

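All three balls are still in the basket, and the top view shows the spout tongue over the tub mouth. I'm lowering, then starting the tilt slowly.

Request:
step_arm([
  {"dx": 0,"dy": 0,"dz": 8,"rx": 0,"ry": 0,"rz": 0,"gripper": -1},
  {"dx": 0,"dy": 1,"dz": 14,"rx": 0,"ry": 0,"rz": 0,"gripper": -1},
  {"dx": 0,"dy": 1,"dz": 12,"rx": 0,"ry": 0,"rz": 0,"gripper": -1},
  {"dx": 0,"dy": 0,"dz": 6,"rx": 0,"ry": 0,"rz": 0,"gripper": -1},
  {"dx": 0,"dy": 0,"dz": 0,"rx": -1,"ry": 0,"rz": 0,"gripper": -1},
  {"dx": 0,"dy": 0,"dz": 0,"rx": -2,"ry": 0,"rz": 0,"gripper": -1},
  {"dx": 0,"dy": 0,"dz": 0,"rx": -3,"ry": 0,"rz": 0,"gripper": -1},
  {"dx": 0,"dy": 0,"dz": 0,"rx": -3,"ry": 0,"rz": 0,"gripper": -1},
  {"dx": 0,"dy": 0,"dz": 0,"rx": -3,"ry": 0,"rz": 0,"gripper": -1},
  {"dx": 0,"dy": 0,"dz": 0,"rx": -3,"ry": 0,"rz": 0,"gripper": -1},
  {"dx": 0,"dy": 0,"dz": 0,"rx": -2,"ry": 0,"rz": 0,"gripper": -1},
  {"dx": 0,"dy": 0,"dz": 0,"rx": -1,"ry": 0,"rz": 0,"gripper": -1},
  {"dx": 0,"dy": 0,"dz": 0,"rx": 0,"ry": 0,"rz": 0,"gripper": -1},
])

```text
clock: 20.1
tcp_pos: [0.4515, -0.335, 0.2603]
orientation: [2.773, -0.577, -0.092]
contact_force: [0.5, 0.3, -3.6]
grip_width: 0.015
gripper_force: 87.9
```

```bash
cat >> st.py <<'E'
q=p+R@np.array([0,0,.003])
lip=q+R@np.array([0,-.101,.111])
c,s=np.cos(np.radians(-22.6)),np.sin(np.radians(-22.6)); d=lip-[.4698,-.2933,0]
print("tilt",np.degrees(np.arccos(-R[2,2])).round(1),"lip",lip.round(3),"in tub",np.round([c*d[0]+s*d[1],-s*d[0]+c*d[1]],3))
E
python3 st.py
```

```text
20.1 [-0.56  0.64  1.34  1.92 -0.38  0.99 -1.08] [ 0.4515 -0.335   0.2603] 0.015 [ 0.5  0.3 -3.6]
[[0.917, -0.38, -0.124], [-0.399, -0.872, -0.284], [-0.0, 0.309, -0.951]] yang -113.5
tilt 18.0 lip [ 0.476 -0.279  0.121] in tub [0.    0.015]
```

Request:
step_arm([
  {"dx": 0,"dy": 0,"dz": 0,"rx": -2,"ry": 0,"rz": 0,"gripper": -1},
  {"dx": 0,"dy": 0,"dz": 0,"rx": -2,"ry": 0,"rz": 0,"gripper": -1},
  {"dx": 0,"dy": 0,"dz": 0,"rx": -2,"ry": 0,"rz": 0,"gripper": -1},
  {"dx": 0,"dy": 0,"dz": 0,"rx": -1,"ry": 0,"rz": 0,"gripper": -1},
])

```text
clock: 20.6
tcp_pos: [0.4518, -0.3346, 0.26]
orientation: [2.653, -0.551, -0.124]
contact_force: [-0.8, 0.2, -1.8]
grip_width: 0.0149
gripper_force: 87.9
```

```bash
python3 st.py
```

```text
20.6 [-0.62  0.71  1.38  1.94 -0.33  0.95 -1.15] [ 0.4518 -0.3346  0.26  ] 0.0149 [-0.8  0.2 -1.8]
[[0.917, -0.361, -0.17], [-0.399, -0.831, -0.389], [-0.001, 0.424, -0.906]] yang -113.5
tilt 25.1 lip [ 0.469 -0.295  0.114] in tub [-0.    -0.002]
```

Request:
step_arm([
  {"dx": 0,"dy": 0,"dz": 0,"rx": -1.5,"ry": 0,"rz": 0,"gripper": -1},
  {"dx": 0,"dy": 0,"dz": 0,"rx": -1.5,"ry": 0,"rz": 0,"gripper": -1},
  {"dx": 0,"dy": 0,"dz": 0,"rx": -1.5,"ry": 0,"rz": 0,"gripper": -1},
  {"dx": 0,"dy": 0,"dz": 0,"rx": -1.5,"ry": 0,"rz": 0,"gripper": -1},
  {"dx": 0,"dy": 0,"dz": 0,"rx": 0,"ry": 0,"rz": 0,"gripper": -1},
])

```text
clock: 21.22
tcp_pos: [0.4517, -0.3347, 0.26]
orientation: [2.553, -0.53, -0.148]
contact_force: [-0.2, -0.4, -2.5]
grip_width: 0.0147
gripper_force: 88.0
```

```bash
python3 st.py; python3 -c "
from h import *
print(r.get_obs()['joints'][2])"
```

```text
21.225 [-0.67  0.76  1.4   1.95 -0.28  0.91 -1.21] [ 0.4517 -0.3347  0.26  ] 0.0147 [-0.2 -0.4 -2.5]
[[0.917, -0.341, -0.206], [-0.399, -0.786, -0.473], [-0.001, 0.516, -0.857]] yang -113.5
tilt 31.1 lip [ 0.463 -0.309  0.11 ] in tub [-0.    -0.017]
1.3983083697086545
```

Request:
step_arm([
  {"dx": 0,"dy": 0,"dz": 0,"rx": -1.5,"ry": 0,"rz": 0,"gripper": -1},
  {"dx": 0,"dy": 0,"dz": 0,"rx": -1.5,"ry": 0,"rz": 0,"gripper": -1},
  {"dx": 0,"dy": 0,"dz": 0,"rx": -1.5,"ry": 0,"rz": 0,"gripper": -1},
  {"dx": 0,"dy": 0,"dz": 0,"rx": -1.5,"ry": 0,"rz": 0,"gripper": -1},
  {"dx": 0,"dy": 0,"dz": 0,"rx": -1.5,"ry": 0,"rz": 0,"gripper": -1},
  {"dx": 0,"dy": 0,"dz": 0,"rx": -1.5,"ry": 0,"rz": 0,"gripper": -1},
  {"dx": 0,"dy": 0,"dz": 0,"rx": 0,"ry": 0,"rz": 0,"gripper": -1},
  {"dx": 0,"dy": 0,"dz": 0,"rx": 0,"ry": 0,"rz": 0,"gripper": -1},
  {"dx": 0,"dy": 0,"dz": 0,"rx": 0,"ry": 0,"rz": 0,"gripper": -1},
  {"dx": 0,"dy": 0,"dz": 0,"rx": 0,"ry": 0,"rz": 0,"gripper": -1},
  {"dx": 0,"dy": 0,"dz": 0,"rx": 0,"ry": 0,"rz": 0,"gripper": -1},
  {"dx": 0,"dy": 0,"dz": 0,"rx": 0,"ry": 0,"rz": 0,"gripper": -1},
  {"dx": 0,"dy": 0,"dz": 0,"rx": 0,"ry": 0,"rz": 0,"gripper": -1},
  {"dx": 0,"dy": 0,"dz": 0,"rx": 0,"ry": 0,"rz": 0,"gripper": -1},
  {"dx": 0,"dy": 0,"dz": 0,"rx": 0,"ry": 0,"rz": 0,"gripper": -1},
  {"dx": 0,"dy": 0,"dz": 0,"rx": 0,"ry": 0,"rz": 0,"gripper": -1},
])

```text
clock: 23.22
tcp_pos: [0.4514, -0.3351, 0.2603]
orientation: [2.4, -0.5, -0.182]
contact_force: [0.7, 0.2, -2.8]
grip_width: 0.0145
gripper_force: 88.2
```

```bash
python3 st.py; python3 -c "
from h import *
t=r.grab_frame('top'); s=r.grab_frame('scene')
a=cv2.resize(t[140:300,320:480],(400,400),interpolation=2); b=cv2.resize(s[100:260,170:330],(400,400),interpolation=2)
cv2.imwrite('pics/c4.png',np.hstack([a,b]))"
```

```text
23.225 [-0.72  0.86  1.42  1.97 -0.21  0.87 -1.3 ] [ 0.4514 -0.3351  0.2603] 0.0145 [ 0.7  0.2 -2.8]
[[0.917, -0.306, -0.257], [-0.399, -0.702, -0.589], [-0.0, 0.643, -0.766]] yang -113.5
tilt 40.0 lip [ 0.453 -0.331  0.108] in tub [-0.001 -0.042]
```

View pics/c4.png

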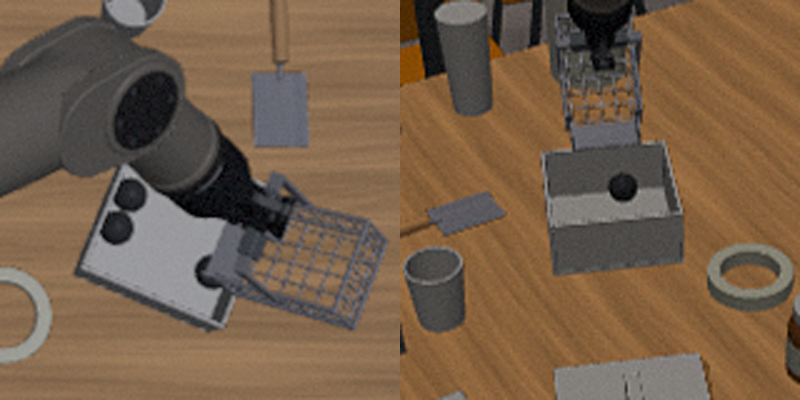

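All three balls are in the tub: (130,195), (117,228) and (210,270) in the crop. The basket is empty, so I'm levelling it and returning.

Request:
step_arm([
  {"dx": 0,"dy": 0,"dz": 0,"rx": 2,"ry": 0,"rz": 0,"gripper": -1},
  {"dx": 0,"dy": 0,"dz": 0,"rx": 4,"ry": 0,"rz": 0,"gripper": -1},
  {"dx": 0,"dy": 0,"dz": 0,"rx": 5,"ry": 0,"rz": 0,"gripper": -1},
  {"dx": 0,"dy": 0,"dz": 0,"rx": 6,"ry": 0,"rz": 0,"gripper": -1},
  {"dx": 0,"dy": 0,"dz": 0,"rx": 6,"ry": 0,"rz": 0,"gripper": -1},
  {"dx": 0,"dy": 0,"dz": 0,"rx": 6,"ry": 0,"rz": 0,"gripper": -1},
  {"dx": 0,"dy": 0,"dz": 0,"rx": 5,"ry": 0,"rz": 0,"gripper": -1},
  {"dx": 0,"dy": 0,"dz": 0,"rx": 4,"ry": 0,"rz": 0,"gripper": -1},
  {"dx": 0,"dy": 0,"dz": 0,"rx": 2,"ry": 0,"rz": 0,"gripper": -1},
  {"dx": 0,"dy": 0,"dz": -20,"rx": 0,"ry": 0,"rz": 0,"gripper": -1},
  {"dx": 0,"dy": 0,"dz": -20,"rx": 0,"ry": 0,"rz": 0,"gripper": -1},
  {"dx": 0,"dy": 0,"dz": 0,"rx": 0,"ry": 0,"rz": -5,"gripper": -1},
  {"dx": 0,"dy": 0,"dz": 0,"rx": 0,"ry": 0,"rz": -9,"gripper": -1},
  {"dx": 0,"dy": 0,"dz": 0,"rx": 0,"ry": 0,"rz": -10,"gripper": -1},
  {"dx": 0,"dy": 0,"dz": 0,"rx": 0,"ry": 0,"rz": -10,"gripper": -1},
  {"dx": 0,"dy": 0,"dz": 0,"rx": 0,"ry": 0,"rz": -9,"gripper": -1},
  {"dx": 0,"dy": 0,"dz": 0,"rx": 0,"ry": 0,"rz": -4,"gripper": -1},
  {"dx": 0,"dy": 0,"dz": 0,"rx": 0,"ry": 0,"rz": 0,"gripper": -1},
])

```text
clock: 25.58
tcp_pos: [0.4521, -0.335, 0.3014]
orientation: [3.075, 0.639, 0.001]
contact_force: [0.4, 0.1, -2.6]
grip_width: 0.0144
gripper_force: 87.9
```

```bash
python3 st.py .56 .02 .30
```

```text
25.575 [-0.2   0.34  0.94  1.82 -0.31  1.13 -0.32] [ 0.4521 -0.335   0.3014] 0.0144 [ 0.4  0.1 -2.6]
[[0.917, 0.398, 0.001], [0.398, -0.917, -0.001], [0.0, 0.001, -1.0]] yang -66.5
delta [ 240.4 -282.6    1.1]
tilt 0.1 lip [ 0.412 -0.242  0.187] in tub [-0.073  0.025]
```

Request:
step_arm([
  {"dx": 15,"dy": -17,"dz": 0,"rx": 0,"ry": 0,"rz": 0,"gripper": -1},
  {"dx": 30,"dy": -35,"dz": 0,"rx": 0,"ry": 0,"rz": 0,"gripper": -1},
  {"dx": 30,"dy": -35,"dz": 0,"rx": 0,"ry": 0,"rz": 0,"gripper": -1},
  {"dx": 30,"dy": -35,"dz": 0,"rx": 0,"ry": 0,"rz": 0,"gripper": -1},
  {"dx": 30,"dy": -35,"dz": 0,"rx": 0,"ry": 0,"rz": 0,"gripper": -1},
  {"dx": 30,"dy": -35,"dz": 0,"rx": 0,"ry": 0,"rz": 0,"gripper": -1},
  {"dx": 30,"dy": -35,"dz": 0,"rx": 0,"ry": 0,"rz": 0,"gripper": -1},
  {"dx": 30,"dy": -35,"dz": 0,"rx": 0,"ry": 0,"rz": 0,"gripper": -1},
  {"dx": 15,"dy": -25,"dz": 0,"rx": 0,"ry": 0,"rz": 0,"gripper": -1},
  {"dx": 1,"dy": -40,"dz": 0,"rx": 0,"ry": 0,"rz": 0,"gripper": -1},
  {"dx": 1,"dy": -40,"dz": 0,"rx": 0,"ry": 0,"rz": 0,"gripper": -1},
  {"dx": 1,"dy": -40,"dz": 0,"rx": 0,"ry": 0,"rz": 0,"gripper": -1},
  {"dx": 1,"dy": -40,"dz": 0,"rx": 0,"ry": 0,"rz": 0,"gripper": -1},
  {"dx": 1,"dy": -40,"dz": 0,"rx": 0,"ry": 0,"rz": 0,"gripper": -1},
  {"dx": 1,"dy": -40,"dz": 0,"rx": 0,"ry": 0,"rz": 0,"gripper": -1},
  {"dx": 1,"dy": -40,"dz": 0,"rx": 0,"ry": 0,"rz": 0,"gripper": -1},
  {"dx": 1,"dy": -35,"dz": 0,"rx": 0,"ry": 0,"rz": 0,"gripper": -1},
  {"dx": 1,"dy": -20,"dz": 0,"rx": 0,"ry": 0,"rz": 0,"gripper": -1},
  {"dx": 1,"dy": -8,"dz": 0,"rx": 0,"ry": 0,"rz": 0,"gripper": -1},
  {"dx": 0,"dy": 0,"dz": 0,"rx": 0,"ry": 0,"rz": 0,"gripper": -1},
])

```text
clock: 28.08
tcp_pos: [0.4305, 0.3418, 0.3004]
orientation: [3.076, 0.637, 0.001]
contact_force: [-0.6, 0.2, -1.7]
grip_width: 0.0149
gripper_force: 88.1
```

```bash
python3 st.py .4305 .345 .162
```

```text
28.075 [-1.41  0.27  0.76  1.84 -0.21  1.11 -1.73] [0.4305 0.3418 0.3004] 0.0149 [-0.6  0.2 -1.7]
[[0.918, 0.397, 0.0], [0.397, -0.918, -0.001], [0.0, 0.001, -1.0]] yang -66.6
delta [  1.3  -3.  138.4]
tilt 0.0 lip [0.39  0.434 0.186] in tub [-0.353  0.641]
```

Request:
step_arm([
  {"dx": 1,"dy": -3,"dz": 15,"rx": 0,"ry": 0,"rz": 0,"gripper": -1},
  {"dx": 0,"dy": 0,"dz": 30,"rx": 0,"ry": 0,"rz": 0,"gripper": -1},
  {"dx": 0,"dy": 0,"dz": 35,"rx": 0,"ry": 0,"rz": 0,"gripper": -1},
  {"dx": 0,"dy": 0,"dz": 25,"rx": 0,"ry": 0,"rz": 0,"gripper": -1},
  {"dx": 0,"dy": 0,"dz": 15,"rx": 0,"ry": 0,"rz": 0,"gripper": -1},
  {"dx": 0,"dy": 0,"dz": 10,"rx": 0,"ry": 0,"rz": 0,"gripper": -1},
  {"dx": 0,"dy": 0,"dz": 5,"rx": 0,"ry": 0,"rz": 0,"gripper": -1},
  {"dx": 0,"dy": 0,"dz": 4,"rx": 0,"ry": 0,"rz": 0,"gripper": -1},
  {"dx": 0,"dy": 0,"dz": 0,"rx": 0,"ry": 0,"rz": 0,"gripper": -1},
  {"dx": 0,"dy": 0,"dz": 0,"rx": 0,"ry": 0,"rz": 0,"gripper": -1},
])

```text
clock: 29.32
tcp_pos: [0.4299, 0.3457, 0.1617]
orientation: [-3.075, -0.639, -0.001]
contact_force: [-0.7, 0.3, -2.2]
grip_width: 0.0149
gripper_force: 87.9
```

```bash
python3 st.py .4305 .345 .161
```

```text
29.325 [-1.31  0.45  0.67  1.97 -0.37  0.84 -1.6 ] [0.4299 0.3457 0.1617] 0.0149 [-0.7  0.3 -2.2]
[[0.917, 0.398, 0.0], [0.398, -0.917, 0.001], [0.001, -0.0, -1.0]] yang -66.5
delta [0.3 0.9 0.7]
tilt 0.0 lip [0.39  0.438 0.048] in tub [-0.355  0.645]
```

Request:
step_arm([
  {"dx": 0,"dy": 0,"dz": 1.5,"rx": 0,"ry": 0,"rz": 0,"gripper": -1},
  {"dx": 0,"dy": 0,"dz": 0,"rx": 0,"ry": 0,"rz": 0,"gripper": -1},
  {"dx": 0,"dy": 0,"dz": 0,"rx": 0,"ry": 0,"rz": 0,"gripper": -0.4},
  {"dx": 0,"dy": 0,"dz": 0,"rx": 0,"ry": 0,"rz": 0,"gripper": 0.3},
  {"dx": 0,"dy": 0,"dz": 0,"rx": 0,"ry": 0,"rz": 0,"gripper": 1},
  {"dx": 0,"dy": 0,"dz": 0,"rx": 0,"ry": 0,"rz": 0,"gripper": 1},
  {"dx": 0,"dy": 0,"dz": 0,"rx": 0,"ry": 0,"rz": 0,"gripper": 1},
  {"dx": 0,"dy": 0,"dz": -15,"rx": 0,"ry": 0,"rz": 0,"gripper": 1},
  {"dx": 0,"dy": 0,"dz": -40,"rx": 0,"ry": 0,"rz": 0,"gripper": 1},
  {"dx": 0,"dy": 0,"dz": -50,"rx": 0,"ry": 0,"rz": 0,"gripper": 1},
  {"dx": 0,"dy": 40,"dz": -30,"rx": 0,"ry": 0,"rz": 0,"gripper": 1},
  {"dx": 0,"dy": 50,"dz": 0,"rx": 0,"ry": 0,"rz": 0,"gripper": 1},
  {"dx": 0,"dy": 50,"dz": 0,"rx": 0,"ry": 0,"rz": 0,"gripper": 1},
  {"dx": 0,"dy": 40,"dz": 0,"rx": 0,"ry": 0,"rz": 0,"gripper": 1},
  {"dx": 0,"dy": 0,"dz": 0,"rx": 0,"ry": 0,"rz": 0,"gripper": 1},
  {"dx": 0,"dy": 0,"dz": 0,"rx": 0,"ry": 0,"rz": 0,"gripper": 1},
])

```text
clock: 31.32
tcp_pos: [0.5013, 0.181, 0.2954]
orientation: [-3.075, -0.639, -0.001]
contact_force: [-0.5, 0.8, 1.0]
grip_width: 0.0851
gripper_force: 0.0
```

```bash
python3 -c "
from h import *
t=r.grab_frame('top'); s=r.grab_frame('scene')
cv2.imwrite('pics/c5.png',np.hstack([cv2.resize(t,(400,300)),cv2.resize(s,(400,300))]))"
```

```text
(no output)
```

View pics/c5.png

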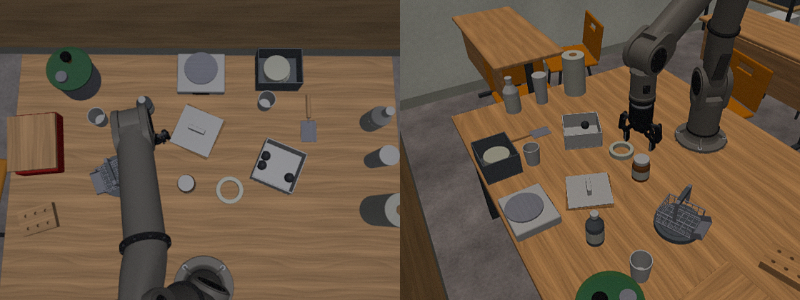

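The picture shows the basket upright and empty on the stand at (680,215), all three balls in the tub at about (275,165), and the lid on the mat at (197,128). The bystanders are where they started, so I'm handing in.

```bash
python3 -c "
from h import *
print(r.hand_in())"
```

```text
the job is handed in; nothing more can be done
None
```

I handed the job in at about 31 s of the 67 s limit; no verdict came back, but the last picture showed the lid flat on the mat, all three balls in the tub, the empty basket upright on the drip stand and the other things apparently unmoved.

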